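# Line up the tins with the wooden rule

## Robot

A 7-joint arm with a two-finger parallel gripper is mounted at the origin on a cart in front of the work surface, level with it; the furniture and walls round the work are solid. World frame = base frame: x ahead of the robot, y to its left, z up, the work surface at z = 0. Lengths are in m, angles in rad, forces in N, time in s.
With the tool pointing down it reaches from about 0.4 to 0.85 m from the base axis. Payload 10.4 kg.
Tool frame: the origin (TCP) lies between the finger pads; the fingertips stand tcp_to_tips ahead of it and the grasp point (between the pads) lies 8 mm behind it (tcp_to_tips is the distance from the TCP to the fingertips, in m); z points along the fingers, y is the line along which they close (so a half turn about z gives the same grasp; the last joint's range is limited). The gripper opens to 85 mm and grips with 20 to 120 N. Pads are 22 mm wide; open, the fingers measure 114 mm over their backs; the gripper's body (76 mm by 85 mm) begins 54 mm behind the grasp point. The pads swing forward as they close: fully open they stand 13 mm farther back than shut.
Start: joints at [1.266, 0.332, -0.065, 1.46, 0.022, 1.35, -0.088], TCP at [0.174, -0.6, 0.242] pointing down, gripper open.
Joint ranges: [-2.6, 2.6], [-0.5, 2.12], [-1.47, 1.34], [0.16, 2.42], [-1.27, 4.41], [0.06, 2.06], [-2.6, 2.6]. Speed limits (rad/s): [2.22, 2.22, 2.79, 2.79, 3.14, 3.14, 3.14].

## Interface

Orientations are given as a unit quaternion [x, y, z, w].
In Python, from workcell import * gives the robot as it stands.
- The arm moves only by the tool apply_moves, never from a script. Its argument "rows" is a list of rows, each an object of numbers: "x", "y", "z": the shift along the tool's x, y, z in mm; "ax", "ay", "az": the turn, a rotation vector about the tool's x, y, z in degrees; "gripper": the closure, from 0 (fully open) to 1 (shut). A call has 1 to 5 rows; each row shifts and turns the commanded pose from where the row before left it, along the tool's axes as they then stand; what a row does not reach is not made up. A row lasts 1/12 s, in which the tool goes at most 41.7 mm and 7.16 degrees, less where a joint would pass 70% of its speed; a pose out of reach is approached as far as the arm can. A call with a gripper value outside its range is refused whole. The fingers move at their own pace and stop on an object; "newtons" is the grip in N (left out, the last holds). Time passes only in rows, so rows that do not move let the fingers close. It gives the time, the measured TCP pose, the force, the opening and the grip force at its end, in the units of the state.
- get_obs(): the state, without advancing time (a new reading comes with each control period).
- camera(name): name is "scene" or "top" or "wrist"; returns a dict with "color" (384x512x3 uint8, red, green, blue), "fov_y" (degrees; the focal length in pixels is half the picture's height over the tangent of half this angle, whatever the lens; pixels are square), "cx", "cy" (the principal point, pixels), "rvec" (rotation vector, rad) and "tvec" (3), from world to camera coordinates, as OpenCV has them. Camera axes: x right, y down, z forward; pixel columns grow to the right and rows downward; lengths in m; the calibration is good to about 2 mm. A picture is of the moment at which its call begins. There is no depth.
- hand_in(): hands the job in; it is judged then, once.
The state is a dict: "clock": time; "joint_pos": joint angles; "joint_velocities": joint speeds; "tau": joint torques, N m; "position": TCP position; "ee_rot": TCP orientation; "ft_force": force on the tool from outside, world axes, zero at the start; "torque": the same for the moment, N m; "grip_width": opening from 0.0 (shut) to 1.0 (fully open); "grasp_force": force on a finger pad.
Only numpy, scipy, OpenCV 4.12 (cv2) and the standard library are available. Lean on these libraries where they do the work, as an engineer would, in place of code of your own. Each camera call takes 0.05 s, during which the arm holds its last target. There are 200 camera calls.

## Task

The three tins on the dark serving board stand out of line. Pick up the wooden rule by its upright grip and, touching the tins with the rule only, push them away from you into a straight row, the sides facing you flush with the pale inlaid line of the board. Then draw the rule back clear of the tins, set it down upright on its base and let go; leave the mug, the salt cellar and the jar where they are.

Things in the scene. Friction and masses are not known exactly. Their poses are not given: they have to be found in the camera images.
- rule: loose pale wooden rule standing on a black hob (z = 6 mm). Blade on edge: 340 mm along y, 12 thick, 42 tall, flat pushing face at x = +36 mm. Behind its middle an upright grip plate: 20 mm thick in y, x -24 to +26, top z = 85; hold it across the 20 mm at x = 0, z = 65. Foot 80 wide, 8 thick, back to x = -28. Origin under the grip, at the underside; x from grip to pushing face, z up. 0.25 kg
- line (a point): middle of the pale inlaid line (6 mm wide, 350 long) on top of a fixed dark wooden board (210 x 360 mm, 10 mm thick, on the worktop; this point is at z = 10 mm). x across the board, away from the robot, y along the line, z up. The board reaches from x = -125 to +85 mm, y = -180 to +180 mm of this point
- tin_a: squat round food tin, 75 mm diameter, 58 mm tall, 0.25 kg; origin at the centre of its underside, z up. One of three alike on the dark board, all with their centres on the robot's side of the pale line at the start; the left one seen from the robot
- tin_b: squat round food tin, 75 mm diameter, 58 mm tall, 0.25 kg; origin at the centre of its underside, z up. One of three alike on the dark board, all with their centres on the robot's side of the pale line at the start; the middle one
- tin_c: squat round food tin, 75 mm diameter, 58 mm tall, 0.25 kg; origin at the centre of its underside, z up. One of three alike on the dark board, all with their centres on the robot's side of the pale line at the start; the right one
- mug: small striped mug, 65 x 88 mm, 50 mm tall, bystander on the worktop at the left; origin at the centre of its underside
- salt_cellar: round wooden salt cellar, 70 mm wide, 68 mm tall, bystander behind the board; origin at the centre of its underside
- jar: glass jar with a red lid, 58 x 62 mm, 86 mm tall, bystander behind the board, to the right of the salt cellar; origin at the centre of its underside

How it is judged:
At the end, for the whole second after the job is handed in: each tin stands upright and at rest on the board with its near side within 15 mm of the middle of the inlaid line (its centre 37.7 mm beyond it, 15 mm either way), and the rule stands upright on its base (within 0.12 rad), released, at rest and not pressing on the tins (x of tin_a in the frame of line between 0.0227 and 0.0527 m and y of tin_a in the frame of line between -0.18 and 0.18 m and angle between each of tin_a, tin_b, tin_c's own z axis and vertical below 0.1 rad and linear speed of each of tin_a, tin_b, tin_c, rule below 0.02 m/s and contact force between rule and tin_a below 0.3 N and x of tin_b in the frame of line between 0.0227 and 0.0527 m and y of tin_b in the frame of line between -0.18 and 0.18 m and contact force between rule and tin_b below 0.3 N and x of tin_c in the frame of line between 0.0227 and 0.0527 m and y of tin_c in the frame of line between -0.18 and 0.18 m and contact force between rule and tin_c below 0.3 N and angle between rule's own z axis and vertical below 0.12 rad); the robot touches nothing.
It fails at once if the robot itself touches a tin (contact force between any of the fingers, the arm and tin_a above 1 N or contact force between any of the fingers, the arm and tin_b above 1 N or contact force between any of the fingers, the arm and tin_c above 1 N).
It fails at once if a tin is tipped over (angle between any of tin_a, tin_b, tin_c's own z axis and vertical above 0.5 rad).
It fails at once if the mug, the salt cellar or the jar is moved by more than 30 mm (distance of any of mug, salt_cellar, jar from where it was at the start of the episode above 0.03 m).
It also fails if it takes over 48 s, if anything falls off the work surface, if the arm or the gripper's body presses on something with over 40 N, if the wrist force passes 120 N, or if a joint passes its speed limit or range.

## Working session

There is one attempt and no reset: what is moved stays moved. The work goes in short steps, Python scripts to look and compute and a tool call to move; the robot and the scene stay as the last step left them, time stands still between calls to the robot, and variables do not carry over. Pictures are saved under pics/ and viewed, at most 10 in all, crops included, and the job is handed in when it is done.

Besides the shell and the picture viewer there is one more tool, called by a JSON object that holds its "name" and its "arguments", one argument or row to a line. apply_moves: Moves the arm, as the interface text tells. Its arguments: {"type":"object","properties":{"rows":{"type":"array","items":{"type":"object","properties":{"x":{"type":"number"},"y":{"type":"number"},"z":{"type":"number"},"ax":{"type":"number"},"ay":{"type":"number"},"az":{"type":"number"},"gripper":{"type":"number"}}}},"newtons":{"type":"number"}},"required":["rows"]}

```bash
mkdir -p pics
cat > h.py <<'E'
from workcell import *
import numpy as np, cv2
def ray(c,u,v):
    h=c["color"].shape[0]; f=h/2/np.tan(np.radians(c["fov_y"])/2)
    R=cv2.Rodrigues(np.array(c["rvec"],float))[0]; t=np.array(c["tvec"],float)
    return -R.T@t, R.T@np.array([(u-c["cx"])/f,(v-c["cy"])/f,1.])
def onz(c,u,v,z):
    o,d=ray(c,u,v); return o+d*(z-o[2])/d[2]
def save(c,n): cv2.imwrite("pics/"+n+".png",c["color"][:,:,::-1])
E
python3 - <<'E'
from h import *
import pickle
s=get_obs(); print(s)
cs={n:camera(n) for n in("top","scene")}
pickle.dump(cs,open("c0.pkl","wb"))
for n in cs: save(cs[n],n+"0"); print(n,ray(cs[n],256,192))
E
```

```text
{'clock': 0.0, 'joint_pos': array([ 1.26638928,  0.33289338, -0.0647277 ,  1.46093546,  0.0216114 ,
        1.3498786 , -0.0884747 ]), 'joint_velocities': array([-0.00091605, -0.00107376,  0.00040493,  0.0005047 ,  0.00037115,
        0.00130887,  0.0007705 ]), 'tau': array([-1.99978581e-04, -6.25444865e+01,  4.86336078e-02, -3.91606593e+01,
        1.60809903e-02,  9.95813403e-03,  1.31852502e-05]), 'position': array([ 0.17371821, -0.60000667,  0.24150535]), 'ee_rot': array([ 9.90084005e-01,  1.40474764e-01, -1.32388758e-04, -6.96843013e-04]), 'ft_force': array([-0.58244765, -0.05389725, -1.02256334]), 'torque': array([ 0.00355951,  0.00653946, -0.01898628]), 'grasp_force': 0.0, 'grip_width': 1.00237347278218}
top (array([0.53451919, 0.02008961, 1.31964766]), array([ 0.06042808,  0.01737386, -0.99807284]))
scene (array([-0.30229328,  1.01747995,  0.65584396]), array([ 0.6215892 , -0.65433616, -0.43129163]))
```

```bash
ls; ls pics
```

```text
c0.pkl
h.py
pics
scene0.png
top0.png
```

View pics/top0.png

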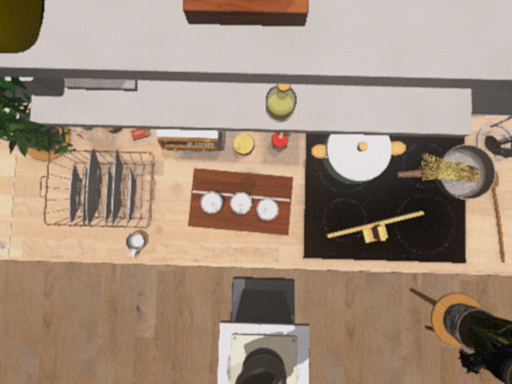

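View pics/scene0.png

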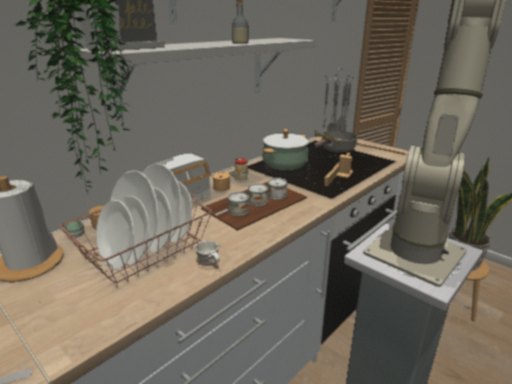

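The top view has image-up as +x. The rule lies at about (375,228), rotated about 15° in the image. The board is centred near (241,202), with tins at (211,202), (241,203) and (267,209). Salt is at (244,143) and the jar at (280,141). The scene view confirms this layout.

```bash
cat > m.py <<'E'
from h import *
def big(m,n=1):
    k,l,s,c=cv2.connectedComponentsWithStats(m.astype(np.uint8)); 
    o=np.argsort(-s[1:,4])[:n]+1
    return [(l==i,s[i],c[i]) for i in o]
def hsv(c): return cv2.cvtColor(c["color"],cv2.COLOR_RGB2HSV).astype(int)
def box(m): return cv2.minAreaRect(np.argwhere(m)[:,::-1].astype(np.float32))
def boxz(c,m,z):
    """minAreaRect in world of mask pixels cast to height z"""
    P=np.array([onz(c,u,v,z)[:2] for v,u in np.argwhere(m)],np.float32); return cv2.minAreaRect(P*1000)
def roi(s,u0,u1,v0,v1):
    m=np.zeros(s.shape,bool); m[v0:v1,u0:u1]=1; return m
def tins(c,R=(190,292,168,240)):
    H=hsv(c); m=(H[...,1]<70)&(H[...,2]>110)&roi(H[...,0],*R)
    return [(cen,s[4],np.round(onz(c,*cen,.068)*1000,1)) for _,s,cen in big(m,5) if s[4]>60]
E
python3 - <<'E'
from m import *
import pickle
c=pickle.load(open("c0.pkl","rb"))["top"]; H=hsv(c)
img=c["color"]
print(img[185:215:3,200].tolist()); print(img[225,340:420:8].tolist(), img[230,366:386:2].tolist())
for t in tins(c): print(t)
m=(H[...,2]>110)&(H[...,1]>60)&roi(H[...,0],318,435,200,250)
for b,s,cen in big(m,3): print(s,boxz(c,b,.048))
a=cv2.resize(img[165:245,185:435],None,fx=3.2,fy=3.2,interpolation=cv2.INTER_CUBIC); cv2.imwrite("pics/crop0.png",a[:,:,::-1])
E
```

```text
[[130, 77, 57], [127, 78, 54], [193, 176, 171], [130, 86, 66], [130, 85, 64], [146, 116, 102], [157, 125, 107], [140, 95, 71], [133, 74, 52], [133, 78, 49]]
[[31, 24, 21], [26, 26, 18], [28, 19, 17], [176, 135, 87], [219, 190, 121], [173, 133, 85], [24, 19, 20], [28, 22, 17], [27, 25, 15], [20, 18, 10]] [[229, 194, 125], [226, 176, 111], [221, 168, 106], [89, 66, 40], [71, 52, 36], [77, 52, 34], [192, 164, 109], [232, 216, 145], [227, 203, 133], [226, 200, 128]]
(array([240.30945347, 203.32127031]), np.int32(1354), array([570. ,  94.2,  68. ]))
[327 211  97  32 711] ((487.60791015625, -378.02056884765625), (68.45272827148438, 341.3394775390625), 15.691781044006348)
```

View pics/crop0.png

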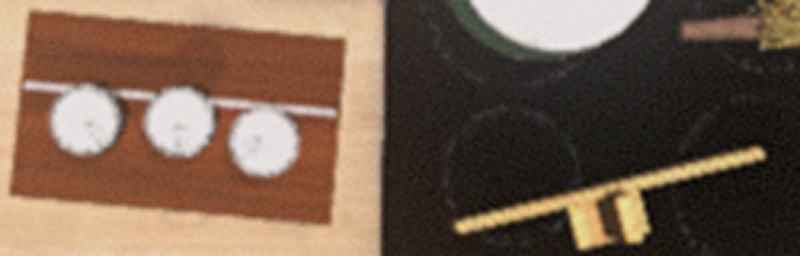

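The crop shows the pale line crossing the board from (25,85) to (335,113), three separated tins, and the rule with its grip on the robot's side of the blade. Next I'll measure each of these.

```bash
cat >> m.py <<'E'
def rule(c,R,z=.048,thr=110):
    """blade-top pose: line through the blade-end pixels, yaw, origin estimate"""
    H=hsv(c); m=(H[...,2]>thr)&(H[...,1]>60)&roi(H[...,0],*R); b=big(m)[0][0]
    P=np.array([onz(c,u,v,z)[:2] for v,u in np.argwhere(b)])*1000
    q=P-P.mean(0); e=np.linalg.eigh(q.T@q)[1][:,1]; e*=np.sign(e[1])
    for _ in range(3):
        n=np.array([e[1],-e[0]]); s=P@e; mid=(s.max()+s.min())/2
        K=P[abs(s-mid)>50]; vx,vy,x0,y0=cv2.fitLine(K.astype(np.float32),cv2.DIST_HUBER,0,.01,.01).ravel()
        e=np.array([vx,vy])*np.sign(vy)
    n=np.array([e[1],-e[0]]); s=P@e; mid=(s.max()+s.min())/2; k=np.array([x0,y0])@n
    return dict(yaw=np.degrees(np.arctan2(n[1],n[0])),length=np.ptp(s),blade=n*k+e*mid,origin=n*(k-30)+e*mid)
E
python3 - <<'E'
from m import *
import pickle,workcell
c=pickle.load(open("c0.pkl","rb"))["top"]; H=hsv(c)
print({k:getattr(workcell,k) for k in dir(workcell) if 'tip' in k.lower()})
print(rule(c,(318,435,200,250)))
# grip top: bright/dark region? print dark-band pixels at grip
w=((H[...,1]<105)&(H[...,2]>120)&roi(H[...,0],188,294,166,240)).astype(np.uint8)
o=cv2.morphologyEx(w,cv2.MORPH_OPEN,cv2.getStructuringElement(cv2.MORPH_ELLIPSE,(13,13)))
T=[]
for b,s,cen in big(o,3): T.append(onz(c,*cen,.068)*1000); print("tin",s[4],s[2:4],cen,T[-1])
l=w.astype(bool)&~cv2.dilate(o,np.ones((5,5))).astype(bool)
for _ in range(1):
    uv=np.argwhere(l)[:,::-1].astype(np.float32); uv=uv[(uv[:,1]<202)&(uv[:,1]>187)]
    P=np.array([onz(c,u,v,.010)[:2] for u,v in uv])*1000
vx,vy,x0,y0=cv2.fitLine(P.astype(np.float32),cv2.DIST_HUBER,0,.01,.01).ravel()
e=np.array([vx,vy])*np.sign(vy); s=(P-[x0,y0])@e; r=(P-[x0,y0])@[e[1],-e[0]]
print("line res",r.std(),"len",np.ptp(s[abs(r)<5]),"mid",np.array([x0,y0])+e*(s[abs(r)<5].max()+s[abs(r)<5].min())/2,"yaw",np.degrees(np.arctan2(-e[0],e[1])))
mid=np.array([x0,y0])+e*(s[abs(r)<5].max()+s[abs(r)<5].min())/2
for t in T: d=t[:2]-mid; print("tin in line",d@[e[1],-e[0]],d@e)
br=big((H[...,0]<12)&(H[...,1]>90)&(H[...,2]<175)&roi(H[...,0],180,300,160,245))[0][0]
print("board",boxz(c,br,.010))
E
```

```text
{'tcp_to_tips': 0.011}
{'yaw': np.float32(15.65376), 'length': np.float64(341.33940084170763), 'blade': array([ 513.30440334, -370.80161561]), 'origin': array([ 484.41710475, -378.89631928])}
tin 423 [23 24] [267.08274232 208.55791962] [554.92574212   2.40015334  68.        ]
tin 403 [22 23] [240.73945409 202.66253102] [572.31438059  92.83261217  68.        ]
tin 399 [22 23] [210.6566416  201.93984962] [571.7092704  195.69503747  68.        ]
line res 11.940346023744874 len 377.1689590272807 mid [600.66971795  98.29015176] yaw -2.4393995
tin in line -41.6211847153821 -97.75008693827479
tin in line -28.09735334526565 -6.659473339125524
tin in line -33.080017035828384 96.08397993039604
board ((534.9191284179688, 100.08737182617188), (357.5504455566406, 119.98322296142578), 86.88949584960938)
```

Run:
```python
from m import *
import pickle
c=pickle.load(open("c0.pkl","rb"))["top"]; H=hsv(c)
p=[]
g=cv2.GaussianBlur(c["color"],(3,3),0)[...,2].astype(float)
for u in range(193,290):
    v0=191.6+(u-192.8)*8.7/96.9; vs=np.arange(int(v0)-3,int(v0)+5)
    if min(np.hypot(u-a,v0-b) for a,b in((267,208.6),(240.7,202.7),(210.7,201.9)))<14: continue
    k=g[vs,u]-np.median(g[vs,u]); k=np.clip(k,0,None); p.append((u,(k*vs).sum()/k.sum()))
P=np.array([onz(c,u,v,.01)[:2] for u,v in p])*1000
vx,vy,x0,y0=cv2.fitLine(P.astype(np.float32),cv2.DIST_HUBER,0,.01,.01).ravel()
e=np.array([vx,vy])*np.sign(vy); n=np.array([e[1],-e[0]]); r=(P-[x0,y0])@n
print(len(p),"res",r.std(),"yaw",np.degrees(np.arctan2(n[1],n[0])), "x at y=98:",x0+(98-y0)*e[0]/e[1])
m=(H[...,0]<14)&(H[...,1]>105)&(H[...,2]<170)&roi(H[...,0],180,300,160,245)
m=cv2.morphologyEx(m.astype(np.uint8),cv2.MORPH_CLOSE,np.ones((7,7)))
b=big(m)[0][0]; B=boxz(c,b,.01); print("board",B)
# line mid: board centre +20 along n, y along e from board
d=np.array(B[0]); s=(d-[x0,y0])@e; mid=np.array([x0,y0])+e*s; print("mid",mid,"board centre off",(d-mid)@n)
for t in [(554.9,2.4),(572.3,92.8),(571.7,195.7)]: q=np.array(t)-mid; print("tin",q@n,q@e)
```

```text
32 res 0.13033668588429678 yaw -3.4834213 x at y=98: 599.9897
board ((579.6133422851562, 98.29994201660156), (356.7604064941406, 207.59234619140625), 86.51152038574219)
mid [599.93264495  97.06306176] board centre off -20.356913931689196
tin -39.1977427757743 -97.22433662606502
tin -27.32256938586267 -5.934137334358951
tin -34.17363636264824 96.73929237531398
```

Line: mid (600, 97), yaw −3.5°, and board offset and size match the given values. Rule: origin (484, −379), yaw 15.7°, length 341 mm as expected. I'll move above the grip.

{"name": "apply_moves", "arguments": {
  "rows": [
    {"x": 36, "y": -13, "az": 0.5},
    {"x": 36, "y": -13},
    {"x": 36, "y": -13},
    {"x": 36, "y": -13},
    {"x": 36, "y": -13}
  ]
}}

```text
invalid input at $.rows[0]: expected keys x, y, z, ax, ay, az, gripper
```

{"name": "apply_moves", "arguments": {
  "rows": [
    {"x": 36, "y": -13},
    {"x": 36, "y": -13},
    {"x": 36, "y": -13},
    {"x": 36, "y": -13},
    {"x": 35, "y": -12}
  ]
}}

```text
invalid input at $.rows[0]: expected keys x, y, z, ax, ay, az, gripper
```

{"name": "apply_moves", "arguments": {
  "rows": [
    {"z": 20},
    {"z": 20},
    {"z": 10},
    {},
    {}
  ]
}}

```text
invalid input at $.rows[0]: expected keys x, y, z, ax, ay, az, gripper
```

Run:
```python
from m import *
c=camera("wrist"); save(c,"w1"); s=get_obs(); print(s["position"],s["ee_rot"],s["clock"])
o,d=ray(c,256,192); print(o,d)
R=cv2.Rodrigues(np.array(c["rvec"],float))[0]; t=np.array(c["tvec"]); f=192/np.tan(np.radians(c["fov_y"])/2)
p=R@np.array([.4844,-.3789,.091])+t; print(p[:2]/p[2]*f+[c["cx"],c["cy"]])
```

```text
[ 0.17374102 -0.60009819  0.24170318] [ 9.90087888e-01  1.40448205e-01 -8.74688670e-05 -5.17829193e-04] 0.15
[ 0.25387178 -0.57564782  0.3736898 ] [-0.33161845 -0.08988586 -0.9392711 ]
[  47.71937403 -410.15876246]
```

View pics/w1.png

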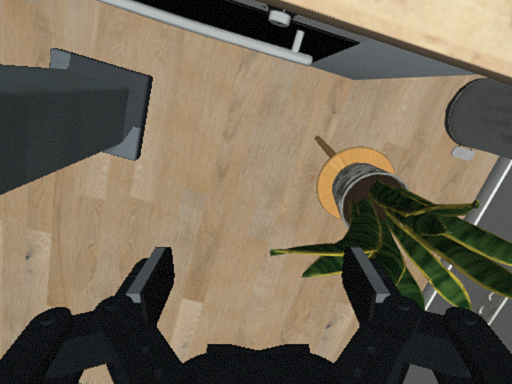

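All keys are required, so nothing moved; the wrist view shows only floor and worktop edge, with the fingers at the bottom. Repeating with full rows.

{"name": "apply_moves", "arguments": {
  "rows": [
    {"x": 36, "y": -13, "z": 0, "ax": 0, "ay": 0, "az": 0.5, "gripper": 0},
    {"x": 36, "y": -13, "z": 0, "ax": 0, "ay": 0, "az": 0, "gripper": 0},
    {"x": 36, "y": -13, "z": 0, "ax": 0, "ay": 0, "az": 0, "gripper": 0},
    {"x": 36, "y": -13, "z": 0, "ax": 0, "ay": 0, "az": 0, "gripper": 0},
    {"x": 36, "y": -13, "z": 0, "ax": 0, "ay": 0, "az": 0, "gripper": 0}
  ]
}}

```text
clock: 0.57
position: [0.3306, -0.4876, 0.2422]
ee_rot: [0.991, 0.136, -0.0, -0.0]
ft_force: [0.5, -0.6, 0.7]
grip_width: 0.998
grasp_force: 0.0
```

{"name": "apply_moves", "arguments": {
  "rows": [
    {"x": 36, "y": -13, "z": 0, "ax": 0, "ay": 0, "az": 0, "gripper": 0},
    {"x": 36, "y": -13, "z": 0, "ax": 0, "ay": 0, "az": 0, "gripper": 0},
    {"x": 36, "y": -13, "z": 0, "ax": 0, "ay": 0, "az": 0, "gripper": 0},
    {"x": 36, "y": -13, "z": 0, "ax": 0, "ay": 0, "az": 0, "gripper": 0},
    {"x": 35, "y": -12, "z": 0, "ax": 0, "ay": 0, "az": 0, "gripper": 0}
  ]
}}

```text
clock: 0.98
position: [0.4859, -0.3775, 0.2422]
ee_rot: [0.991, 0.136, 0.0, -0.0]
ft_force: [0.6, -0.8, 0.7]
grip_width: 1.0
grasp_force: 0.0
```

{"name": "apply_moves", "arguments": {
  "rows": [
    {"x": 0, "y": 0, "z": 20, "ax": 0, "ay": 0, "az": 0, "gripper": 0},
    {"x": 0, "y": 0, "z": 20, "ax": 0, "ay": 0, "az": 0, "gripper": 0},
    {"x": 0, "y": 0, "z": 10, "ax": 0, "ay": 0, "az": 0, "gripper": 0},
    {"x": 0, "y": 0, "z": 0, "ax": 0, "ay": 0, "az": 0, "gripper": 0},
    {"x": 0, "y": 0, "z": 0, "ax": 0, "ay": 0, "az": 0, "gripper": 0}
  ]
}}

```text
clock: 1.4
position: [0.484, -0.3794, 0.1923]
ee_rot: [0.991, 0.136, -0.0, -0.0]
ft_force: [0.0, 0.3, -0.3]
grip_width: 0.999
grasp_force: 0.0
```

Run:
```python
from m import *
c=camera("wrist"); save(c,"w2"); s=get_obs(); print(s["position"],s["ee_rot"],s["clock"])
R=cv2.Rodrigues(np.array(c["rvec"],float))[0]; t=np.array(c["tvec"]); f=192/np.tan(np.radians(c["fov_y"])/2)
a=np.radians(15.65)
for x,y,z in [(0,0,91),(-24,10,91),(-24,-10,91),(26,10,91),(26,-10,91)]:
    w=np.array([.4844+(x*np.cos(a)-y*np.sin(a))/1e3,-.3789+(x*np.sin(a)+y*np.cos(a))/1e3,z/1e3])
    p=R@w+t; print((x,y),p[:2]/p[2]*f+[c["cx"],c["cy"]])
```

```text
[ 0.48444316 -0.37965016  0.19320788] [9.90755046e-01 1.35662317e-01 2.63172212e-04 3.23663998e-04] 1.45
(0, 0) [258.56816053 189.54582434]
(-24, 10) [246.89368379 215.85680921]
(-24, -10) [270.17669639 215.86112653]
(26, 10) [246.16376286 159.07608625]
(26, -10) [271.04887801 159.08077232]
```

View pics/w2.png

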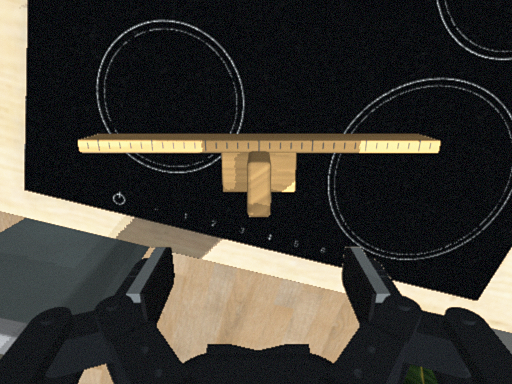

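The grip top shows at cols 247–271, rows 152–216, exactly as predicted, so I'll descend and grasp.

{"name": "apply_moves", "arguments": {
  "rows": [
    {"x": 0, "y": 0, "z": 30, "ax": 0, "ay": 0, "az": 0, "gripper": 0},
    {"x": 0, "y": 0, "z": 30, "ax": 0, "ay": 0, "az": 0, "gripper": 0},
    {"x": 0, "y": 0, "z": 30, "ax": 0, "ay": 0, "az": 0, "gripper": 0},
    {"x": 0, "y": 0, "z": 25, "ax": 0, "ay": 0, "az": 0, "gripper": 0},
    {"x": 0, "y": 0, "z": 15, "ax": 0, "ay": 0, "az": 0, "gripper": 0}
  ]
}}

```text
clock: 1.87
position: [0.4838, -0.3792, 0.0608]
ee_rot: [0.991, 0.136, -0.0, -0.0]
ft_force: [-0.4, 0.6, 0.0]
grip_width: 0.998
grasp_force: 0.0
```

{"name": "apply_moves", "arguments": {
  "rows": [
    {"x": 0, "y": 0, "z": 0, "ax": 0, "ay": 0, "az": 0, "gripper": 0},
    {"x": 0, "y": 0, "z": 0, "ax": 0, "ay": 0, "az": 0, "gripper": 0},
    {"x": 0, "y": 0, "z": 0, "ax": 0, "ay": 0, "az": 0, "gripper": 1},
    {"x": 0, "y": 0, "z": 0, "ax": 0, "ay": 0, "az": 0, "gripper": 1},
    {"x": 0, "y": 0, "z": 0, "ax": 0, "ay": 0, "az": 0, "gripper": 1}
  ],
  "newtons": 70
}}

```text
clock: 2.28
position: [0.4853, -0.3797, 0.064]
ee_rot: [0.991, 0.136, 0.001, 0.001]
ft_force: [0.4, -0.7, 0.0]
grip_width: 0.602
grasp_force: 0.0
```

{"name": "apply_moves", "arguments": {
  "rows": [
    {"x": 0, "y": 0, "z": 0, "ax": 0, "ay": 0, "az": 0, "gripper": 1},
    {"x": 0, "y": 0, "z": 0, "ax": 0, "ay": 0, "az": 0, "gripper": 1},
    {"x": 0, "y": 0, "z": 0, "ax": 0, "ay": 0, "az": 0, "gripper": 1},
    {"x": 0, "y": 0, "z": 0, "ax": 0, "ay": 0, "az": 0, "gripper": 1},
    {"x": 0, "y": 0, "z": 0, "ax": 0, "ay": 0, "az": 0, "gripper": 1}
  ]
}}

```text
clock: 2.7
position: [0.4849, -0.3793, 0.063]
ee_rot: [0.991, 0.136, 0.0, 0.0]
ft_force: [-0.7, 0.7, 5.0]
grip_width: 0.224
grasp_force: 69.3
```

{"name": "apply_moves", "arguments": {
  "rows": [
    {"x": 0, "y": 0, "z": 0, "ax": 0, "ay": 0, "az": 0, "gripper": 1},
    {"x": 0, "y": 0, "z": 0, "ax": 0, "ay": 0, "az": 0, "gripper": 1},
    {"x": 0, "y": 0, "z": 0, "ax": 0, "ay": 0, "az": 0, "gripper": 1},
    {"x": 0, "y": 0, "z": 0, "ax": 0, "ay": 0, "az": 0, "gripper": 1},
    {"x": 0, "y": 0, "z": 0, "ax": 0, "ay": 0, "az": 0, "gripper": 1}
  ]
}}

```text
clock: 3.12
position: [0.4849, -0.3793, 0.063]
ee_rot: [0.991, 0.136, 0.0, 0.0]
ft_force: [-1.4, 1.4, 5.2]
grip_width: 0.227
grasp_force: 69.3
```

{"name": "apply_moves", "arguments": {
  "rows": [
    {"x": 0, "y": 0, "z": -25, "ax": 0, "ay": 0, "az": 0, "gripper": 1},
    {"x": 0, "y": 0, "z": -30, "ax": 0, "ay": 0, "az": 0, "gripper": 1},
    {"x": 0, "y": 0, "z": -25, "ax": 0, "ay": 0, "az": 6.4, "gripper": 1},
    {"x": 0, "y": 0, "z": 0, "ax": 0, "ay": 0, "az": 6.4, "gripper": 1},
    {"x": -15, "y": 0, "z": 0, "ax": 0, "ay": 0, "az": 6.3, "gripper": 1}
  ]
}}

```text
clock: 3.53
position: [0.4724, -0.379, 0.1438]
ee_rot: [1.0, -0.032, 0.002, 0.0]
ft_force: [-0.6, 1.5, -1.9]
grip_width: 0.224
grasp_force: 69.0
```

{"name": "apply_moves", "arguments": {
  "rows": [
    {"x": -15, "y": -10, "z": 0, "ax": 0, "ay": 0, "az": 0, "gripper": 1},
    {"x": -15, "y": -20, "z": 0, "ax": 0, "ay": 0, "az": 0, "gripper": 1},
    {"x": 0, "y": -30, "z": 0, "ax": 0, "ay": 0, "az": 0, "gripper": 1},
    {"x": 0, "y": -30, "z": 0, "ax": 0, "ay": 0, "az": 0, "gripper": 1},
    {"x": 0, "y": -30, "z": 0, "ax": 0, "ay": 0, "az": 0, "gripper": 1}
  ]
}}

```text
clock: 3.95
position: [0.446, -0.257, 0.1418]
ee_rot: [1.0, -0.031, -0.0, -0.0]
ft_force: [1.3, 0.7, -2.0]
grip_width: 0.227
grasp_force: 69.0
```

{"name": "apply_moves", "arguments": {
  "rows": [
    {"x": 0, "y": -30, "z": 0, "ax": 0, "ay": 0, "az": 0, "gripper": 1},
    {"x": 0, "y": -30, "z": 0, "ax": 0, "ay": 0, "az": 0, "gripper": 1},
    {"x": 0, "y": -30, "z": 0, "ax": 0, "ay": 0, "az": 0, "gripper": 1},
    {"x": 0, "y": -30, "z": 0, "ax": 0, "ay": 0, "az": 0, "gripper": 1},
    {"x": 0, "y": -30, "z": 0, "ax": 0, "ay": 0, "az": 0, "gripper": 1}
  ]
}}

```text
clock: 4.37
position: [0.4553, -0.107, 0.142]
ee_rot: [1.0, -0.03, -0.0, 0.0]
ft_force: [0.2, 0.4, -2.6]
grip_width: 0.224
grasp_force: 69.0
```

{"name": "apply_moves", "arguments": {
  "rows": [
    {"x": 0, "y": -30, "z": 0, "ax": 0, "ay": 0, "az": 0, "gripper": 1},
    {"x": 0, "y": -30, "z": 0, "ax": 0, "ay": 0, "az": 0, "gripper": 1},
    {"x": 0, "y": -30, "z": 0, "ax": 0, "ay": 0, "az": 0, "gripper": 1},
    {"x": 0, "y": -30, "z": 0, "ax": 0, "ay": 0, "az": 0, "gripper": 1},
    {"x": 0, "y": -30, "z": 0, "ax": 0, "ay": 0, "az": 0, "gripper": 1}
  ]
}}

```text
clock: 4.78
position: [0.4644, 0.0426, 0.142]
ee_rot: [1.0, -0.03, -0.0, 0.0]
ft_force: [1.2, -0.8, -3.1]
grip_width: 0.222
grasp_force: 69.0
```

{"name": "apply_moves", "arguments": {
  "rows": [
    {"x": 0, "y": -30, "z": 0, "ax": 0, "ay": 0, "az": 0, "gripper": 1},
    {"x": 0, "y": -20, "z": 0, "ax": 0, "ay": 0, "az": 0, "gripper": 1},
    {"x": 0, "y": -12, "z": 0, "ax": 0, "ay": 0, "az": 0, "gripper": 1},
    {"x": 0, "y": 0, "z": 0, "ax": 0, "ay": 0, "az": 0, "gripper": 1},
    {"x": 0, "y": 0, "z": 0, "ax": 0, "ay": 0, "az": 0, "gripper": 1}
  ]
}}

```text
clock: 5.2
position: [0.4682, 0.1033, 0.1419]
ee_rot: [1.0, -0.029, -0.0, 0.0]
ft_force: [-0.4, -0.5, -2.7]
grip_width: 0.228
grasp_force: 69.0
```

Run:
```python
from m import *
c=camera("top"); save(c,"t2"); s=get_obs(); print(s["position"],s["ee_rot"],s["clock"],s["ft_force"],s["torque"])
c=camera("wrist"); save(c,"w3")
```

```text
[0.46834397 0.10245035 0.14189571] [ 9.99543353e-01 -3.02128662e-02 -4.26703050e-04  2.93409267e-04] 5.25 [ 0.66432224  0.22105938 -1.97939698] [ 0.017367    0.06353836 -0.00027597]
```

View pics/w3.png

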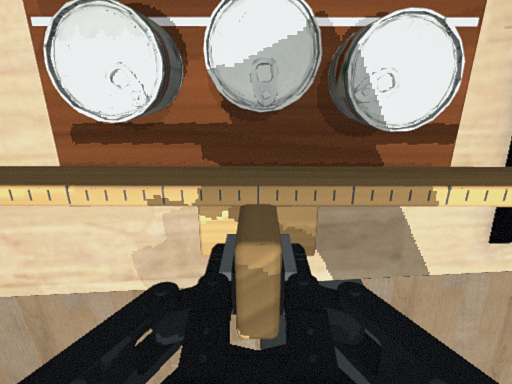

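The rule is level and parallel to the line (rows ~20–22 across the picture), with the tins clear ahead of it. I'll lower it to just above the board, then push.

{"name": "apply_moves", "arguments": {
  "rows": [
    {"x": 0, "y": 0, "z": 20, "ax": 0, "ay": 0, "az": 0, "gripper": 1},
    {"x": 0, "y": 0, "z": 20, "ax": 0, "ay": 0, "az": 0, "gripper": 1},
    {"x": 0, "y": 0, "z": 20, "ax": 0, "ay": 0, "az": 0, "gripper": 1},
    {"x": 0, "y": 0, "z": 12, "ax": 0, "ay": 0, "az": 0, "gripper": 1},
    {"x": 0, "y": 0, "z": 0, "ax": 0, "ay": 0, "az": 0, "gripper": 1}
  ]
}}

```text
clock: 5.72
position: [0.4675, 0.1019, 0.0684]
ee_rot: [1.0, -0.031, -0.002, 0.0]
ft_force: [0.1, 0.0, -2.9]
grip_width: 0.226
grasp_force: 68.9
```

{"name": "apply_moves", "arguments": {
  "rows": [
    {"x": 4, "y": 0, "z": 0, "ax": 0, "ay": 0, "az": 0, "gripper": 1},
    {"x": 5, "y": 0, "z": 0, "ax": 0, "ay": 0, "az": 0, "gripper": 1},
    {"x": 5, "y": 0, "z": 0, "ax": 0, "ay": 0, "az": 0, "gripper": 1},
    {"x": 5, "y": 0, "z": 0, "ax": 0, "ay": 0, "az": 0, "gripper": 1},
    {"x": 5, "y": 0, "z": 0, "ax": 0, "ay": 0, "az": 0, "gripper": 1}
  ]
}}

```text
clock: 6.13
position: [0.4934, 0.1016, 0.0708]
ee_rot: [1.0, -0.03, 0.0, 0.0]
ft_force: [-1.5, -1.0, -0.6]
grip_width: 0.226
grasp_force: 69.2
```

{"name": "apply_moves", "arguments": {
  "rows": [
    {"x": 5, "y": 0, "z": 0, "ax": 0, "ay": 0, "az": 0, "gripper": 1},
    {"x": 5, "y": 0, "z": 0, "ax": 0, "ay": 0, "az": 0, "gripper": 1},
    {"x": 5, "y": 0, "z": 0, "ax": 0, "ay": 0, "az": 0, "gripper": 1},
    {"x": 5, "y": 0, "z": 0, "ax": 0, "ay": 0, "az": 0, "gripper": 1},
    {"x": 5, "y": 0, "z": 0, "ax": 0, "ay": 0, "az": 0, "gripper": 1}
  ]
}}

```text
clock: 6.55
position: [0.5171, 0.1004, 0.0701]
ee_rot: [1.0, -0.03, -0.001, 0.0]
ft_force: [-5.0, -0.5, 0.7]
grip_width: 0.227
grasp_force: 69.5
```

{"name": "apply_moves", "arguments": {
  "rows": [
    {"x": 5, "y": 0, "z": 0, "ax": 0, "ay": 0, "az": 0, "gripper": 1},
    {"x": 5, "y": 0, "z": 0, "ax": 0, "ay": 0, "az": 0, "gripper": 1},
    {"x": 5, "y": 0, "z": 0, "ax": 0, "ay": 0, "az": 0, "gripper": 1},
    {"x": 5, "y": 0, "z": 0, "ax": 0, "ay": 0, "az": 0, "gripper": 1},
    {"x": 5, "y": 0, "z": 0, "ax": 0, "ay": 0, "az": 0, "gripper": 1}
  ]
}}

```text
clock: 6.97
position: [0.5421, 0.0989, 0.07]
ee_rot: [1.0, -0.03, -0.001, 0.0]
ft_force: [-7.4, 1.3, 1.6]
grip_width: 0.226
grasp_force: 69.5
```

{"name": "apply_moves", "arguments": {
  "rows": [
    {"x": 4, "y": 0, "z": 0, "ax": 0, "ay": 0, "az": 0, "gripper": 1},
    {"x": 3, "y": 0, "z": 0, "ax": 0, "ay": 0, "az": 0, "gripper": 1},
    {"x": 3, "y": 0, "z": 0, "ax": 0, "ay": 0, "az": 0, "gripper": 1},
    {"x": 3, "y": 0, "z": 0, "ax": 0, "ay": 0, "az": 0, "gripper": 1},
    {"x": 3, "y": 0, "z": 0, "ax": 0, "ay": 0, "az": 0, "gripper": 1}
  ]
}}

```text
clock: 7.38
position: [0.558, 0.0979, 0.07]
ee_rot: [1.0, -0.03, -0.001, 0.0]
ft_force: [-5.8, 0.3, 1.2]
grip_width: 0.224
grasp_force: 69.3
```

{"name": "apply_moves", "arguments": {
  "rows": [
    {"x": 2, "y": 0, "z": 0, "ax": 0, "ay": 0, "az": 0, "gripper": 1},
    {"x": 2, "y": 0, "z": 0, "ax": 0, "ay": 0, "az": 0, "gripper": 1},
    {"x": 1, "y": 0, "z": 0, "ax": 0, "ay": 0, "az": 0, "gripper": 1},
    {"x": 0, "y": 0, "z": 0, "ax": 0, "ay": 0, "az": 0, "gripper": 1},
    {"x": 0, "y": 0, "z": 0, "ax": 0, "ay": 0, "az": 0, "gripper": 1}
  ]
}}

```text
clock: 7.8
position: [0.5633, 0.0975, 0.07]
ee_rot: [1.0, -0.03, -0.0, 0.0]
ft_force: [-4.1, 1.7, -3.5]
grip_width: 0.226
grasp_force: 69.0
```

```bash
cat > chk.py <<'E'
from m import *
def chk(n):
    c=camera("top"); s=get_obs(); print(s["position"],s["clock"],s["ft_force"]); H=hsv(c)
    w=((H[...,1]<105)&(H[...,2]>120)&roi(H[...,0],188,294,166,240)).astype(np.uint8)
    o=cv2.morphologyEx(w,cv2.MORPH_OPEN,cv2.getStructuringElement(cv2.MORPH_ELLIPSE,(13,13)))
    a=np.radians(-3.48); nn=np.array([np.cos(a),np.sin(a)]); e=np.array([-nn[1],nn[0]])
    for b,st,cen in big(o,3):
        q=onz(c,*cen,.068)[:2]*1000-[600,97]; print("tin in line",st[4],st[2:4],q@nn,q@e)
    a=cv2.resize(c["color"][155:245,185:300],None,fx=5,fy=5,interpolation=cv2.INTER_CUBIC); cv2.imwrite("pics/%s.png"%n,a[:,:,::-1])
E
python3 -c "
from chk import *
chk('t3')"
```

```text
[0.56324163 0.09751292 0.06996439] 7.85 [-3.28273547  1.45515445 -3.37178325]
tin in line 2678 [59 69] -50.7164729663428 25.374300551212905
tin in line 395 [22 24] 37.385753947731004 -98.53078824979794
tin in line 212 [20 13] -143.28458320254168 130.84753813181612
```

View pics/t3.png

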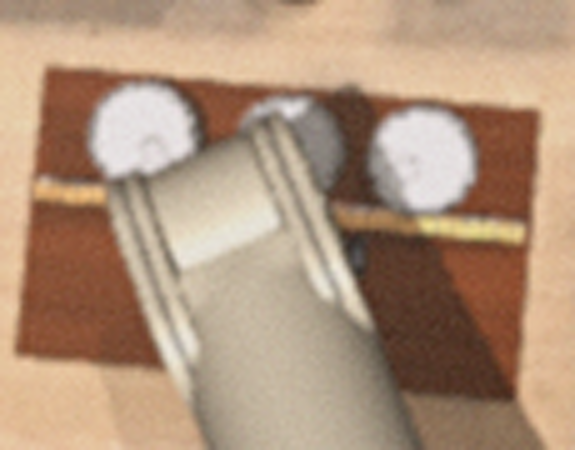

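The tins stand in a row along the line: tin_c measures 37.4 mm beyond it, against a target of 37.7 mm. Now I'll draw back 40 mm and set the rule down.

{"name": "apply_moves", "arguments": {
  "rows": [
    {"x": -4, "y": 0, "z": 0, "ax": 0, "ay": 0, "az": 0, "gripper": 1},
    {"x": -9, "y": 0, "z": 0, "ax": 0, "ay": 0, "az": 0, "gripper": 1},
    {"x": -9, "y": 0, "z": 0, "ax": 0, "ay": 0, "az": 0, "gripper": 1},
    {"x": -9, "y": 0, "z": 0, "ax": 0, "ay": 0, "az": 0, "gripper": 1},
    {"x": -9, "y": 0, "z": 0, "ax": 0, "ay": 0, "az": 0, "gripper": 1}
  ]
}}

```text
clock: 8.27
position: [0.5226, 0.0998, 0.0704]
ee_rot: [1.0, -0.03, 0.0, 0.0]
ft_force: [-0.2, -0.6, -2.3]
grip_width: 0.224
grasp_force: 68.9
```

{"name": "apply_moves", "arguments": {
  "rows": [
    {"x": 0, "y": 0, "z": 0, "ax": 0, "ay": 0, "az": 0, "gripper": 1},
    {"x": 0, "y": 0, "z": 1, "ax": 0, "ay": 0, "az": 0, "gripper": 1},
    {"x": 0, "y": 0, "z": 1, "ax": 0, "ay": 0, "az": 0, "gripper": 1},
    {"x": 0, "y": 0, "z": 0.5, "ax": 0, "ay": 0, "az": 0, "gripper": 1},
    {"x": 0, "y": 0, "z": 0, "ax": 0, "ay": 0, "az": 0, "gripper": 1}
  ]
}}

```text
clock: 8.68
position: [0.5238, 0.0997, 0.0676]
ee_rot: [1.0, -0.03, -0.0, -0.0]
ft_force: [-0.4, -0.4, -1.6]
grip_width: 0.229
grasp_force: 68.9
```

{"name": "apply_moves", "arguments": {
  "rows": [
    {"x": 0, "y": 0, "z": 0.5, "ax": 0, "ay": 0, "az": 0, "gripper": 1},
    {"x": 0, "y": 0, "z": 0, "ax": 0, "ay": 0, "az": 0, "gripper": 1},
    {"x": 0, "y": 0, "z": 0, "ax": 0, "ay": 0, "az": 0, "gripper": 1},
    {"x": 0, "y": 0, "z": 0, "ax": 0, "ay": 0, "az": 0, "gripper": 1},
    {"x": 0, "y": 0, "z": 0, "ax": 0, "ay": 0, "az": 0, "gripper": 1}
  ]
}}

```text
clock: 9.1
position: [0.5236, 0.0998, 0.0673]
ee_rot: [1.0, -0.03, 0.0, 0.0]
ft_force: [0.6, 0.7, -2.0]
grip_width: 0.226
grasp_force: 69.0
```

{"name": "apply_moves", "arguments": {
  "rows": [
    {"x": 0, "y": 0, "z": 0.5, "ax": 0, "ay": 0, "az": 0, "gripper": 1},
    {"x": 0, "y": 0, "z": 0, "ax": 0, "ay": 0, "az": 0, "gripper": 1},
    {"x": 0, "y": 0, "z": 0.5, "ax": 0, "ay": 0, "az": 0, "gripper": 1},
    {"x": 0, "y": 0, "z": 0, "ax": 0, "ay": 0, "az": 0, "gripper": 1},
    {"x": 0, "y": 0, "z": 0, "ax": 0, "ay": 0, "az": 0, "gripper": 1}
  ]
}}

```text
clock: 9.52
position: [0.5238, 0.1, 0.0669]
ee_rot: [1.0, -0.03, 0.0, 0.0]
ft_force: [-0.7, 0.6, 6.0]
grip_width: 0.228
grasp_force: 70.1
```

The rule is seated (+6 N), so I'll release and rise.

{"name": "apply_moves", "arguments": {
  "rows": [
    {"x": 0, "y": 0, "z": 0, "ax": 0, "ay": 0, "az": 0, "gripper": 0.5},
    {"x": 0, "y": 0, "z": 0, "ax": 0, "ay": 0, "az": 0, "gripper": 0.5},
    {"x": 0, "y": 0, "z": 0, "ax": 0, "ay": 0, "az": 0, "gripper": 0.3},
    {"x": 0, "y": 0, "z": 0, "ax": 0, "ay": 0, "az": 0, "gripper": 0.3},
    {"x": 0, "y": 0, "z": 0, "ax": 0, "ay": 0, "az": 0, "gripper": 0.3}
  ]
}}

```text
clock: 9.93
position: [0.5235, 0.0997, 0.0662]
ee_rot: [1.0, -0.03, -0.0, 0.0]
ft_force: [-0.0, 0.5, 0.4]
grip_width: 0.702
grasp_force: 0.0
```

{"name": "apply_moves", "arguments": {
  "rows": [
    {"x": 0, "y": 0, "z": 0, "ax": 0, "ay": 0, "az": 0, "gripper": 0.3},
    {"x": 0, "y": 0, "z": 0, "ax": 0, "ay": 0, "az": 0, "gripper": 0.3},
    {"x": 0, "y": 0, "z": -10, "ax": 0, "ay": 0, "az": 0, "gripper": 0.3},
    {"x": 0, "y": 0, "z": -20, "ax": 0, "ay": 0, "az": 0, "gripper": 0.3},
    {"x": 0, "y": 0, "z": -25, "ax": 0, "ay": 0, "az": 0, "gripper": 0.3}
  ]
}}

```text
clock: 10.35
position: [0.5226, 0.0997, 0.1214]
ee_rot: [1.0, -0.03, -0.001, 0.0]
ft_force: [0.1, 0.4, -0.2]
grip_width: 0.701
grasp_force: 0.0
```

{"name": "apply_moves", "arguments": {
  "rows": [
    {"x": 0, "y": 0, "z": -30, "ax": 0, "ay": 0, "az": 0, "gripper": 0.3},
    {"x": 0, "y": 0, "z": -30, "ax": 0, "ay": 0, "az": 0, "gripper": 0.3},
    {"x": 0, "y": 30, "z": -20, "ax": 0, "ay": 0, "az": 0, "gripper": 0.3},
    {"x": 0, "y": 38, "z": 0, "ax": 0, "ay": 0, "az": 0, "gripper": 0.3},
    {"x": 0, "y": 38, "z": 0, "ax": 0, "ay": 0, "az": 0, "gripper": 0.3}
  ]
}}

```text
clock: 10.77
position: [0.5178, -0.0062, 0.2039]
ee_rot: [1.0, -0.029, 0.002, 0.0]
ft_force: [0.7, -0.7, -0.5]
grip_width: 0.699
grasp_force: 0.0
```

{"name": "apply_moves", "arguments": {
  "rows": [
    {"x": 0, "y": 38, "z": 0, "ax": 0, "ay": 0, "az": 0, "gripper": 0.3},
    {"x": 0, "y": 38, "z": 0, "ax": 0, "ay": 0, "az": 0, "gripper": 0.3},
    {"x": 0, "y": 38, "z": 0, "ax": 0, "ay": 0, "az": 0, "gripper": 0.3},
    {"x": 0, "y": 38, "z": 0, "ax": 0, "ay": 0, "az": 0, "gripper": 0.3},
    {"x": 0, "y": 38, "z": 0, "ax": 0, "ay": 0, "az": 0, "gripper": 0.3}
  ]
}}

```text
clock: 11.18
position: [0.5053, -0.1974, 0.2024]
ee_rot: [1.0, -0.03, 0.001, 0.0]
ft_force: [1.2, -0.0, 0.4]
grip_width: 0.701
grasp_force: 0.0
```

{"name": "apply_moves", "arguments": {
  "rows": [
    {"x": 0, "y": 38, "z": 0, "ax": 0, "ay": 0, "az": 0, "gripper": 0.3},
    {"x": 0, "y": 30, "z": 0, "ax": 0, "ay": 0, "az": 0, "gripper": 0.3},
    {"x": 0, "y": 20, "z": 0, "ax": 0, "ay": 0, "az": 0, "gripper": 0.3},
    {"x": 0, "y": 0, "z": 0, "ax": 0, "ay": 0, "az": 0, "gripper": 0.3},
    {"x": 0, "y": 0, "z": 0, "ax": 0, "ay": 0, "az": 0, "gripper": 0.3}
  ]
}}

```text
clock: 11.6
position: [0.5001, -0.2843, 0.2017]
ee_rot: [1.0, -0.031, 0.0, -0.0]
ft_force: [-0.9, 0.9, 1.4]
grip_width: 0.702
grasp_force: 0.0
```

```bash
python3 -c "
from chk import *
chk('t4')"
```

```text
[ 0.5006058  -0.28289152  0.2017841 ] 11.65 [1.07306933 1.25763979 0.18771858]
tin in line 419 [22 25] 35.24245791164379 -96.08709694442095
tin in line 406 [23 24] 34.921565247631726 -3.859106086140552
tin in line 401 [22 24] 33.83322709632614 96.95119263031114
```

View pics/t4.png

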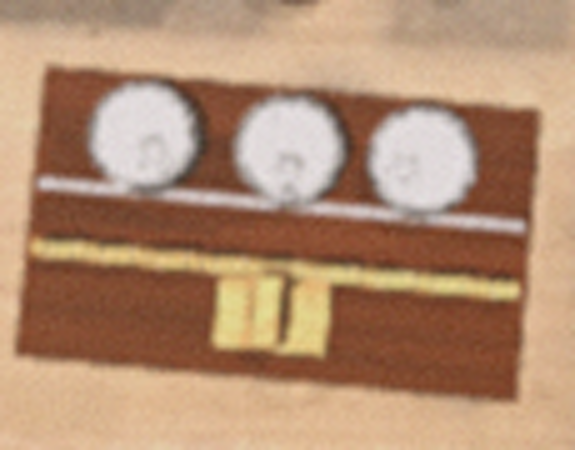

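The three tins measure 34–35 mm beyond the line (needed 22.7–52.7 mm). The rule stands clear of them on the board, with its blade at crop row ~265 and the line at ~205. Handing in.

```bash
python3 -c "
from workcell import *
print(hand_in())"
```

```text
the job is handed in; nothing more can be done
None
```

The job is handed in (no verdict was returned): my last picture shows all three tins in a row 34–35 mm beyond the line, inside the 22.7–52.7 mm band, with the rule released upright on the board about 40 mm clear of them.

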